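# Bring the red fork round to the guest and point it out

## Task

Turn the fork carousel by gently pushing the wooden wing handle on top with the shut fingertips against one side of it (do not pinch it and do not touch the forks) until the red-ended fork stands in line with the brass marker on the base, and let it come to rest there. Then point the red fork out to the guest: hold the fingertips about 2 cm above its red end, without touching, for at least two seconds. Leave everything else on the counter standing where it is.

Things in the scene. Friction and masses are not known exactly. Their poses are not given: they have to be found in the camera images.
- carousel_base: Fixed black steel foot disc of the fork carousel, 196 mm across, 15 mm thick; origin at the centre of its underside, on the vertical turning axis; its x axis points to the brass marker. Above it turn: a steel tray 176 mm across, a steel disc 172 mm across at 143 to 147 mm height, a centre column, eight forks and the wing handle.
- marker (a point): Outer top edge of the brass marker, a tab 44 mm long and 14 mm wide lying on the foot's rim and pointing outwards on the guests' (far) side; this point lies 130 mm from the turning axis, 18 mm above the counter.
- carousel (a joint): Turning angle of the carousel (rad), growing anticlockwise seen from above; 0 or a full turn (6.283) means that the red fork is in line with the marker. It can turn either way past a full turn, starts anywhere from 1.0 to 5.28, needs about 0.08 N m (2 N at 42 mm from the axis), and stays where it is left.
- red_end (a point): Centre of the top face of the red fork's handle: one of eight upright forks clipped in the carousel (they cannot come out), 45 degrees apart on a circle of 75 mm radius about the turning axis. All handle ends are 18 mm across and 235 mm above the counter; the others, anticlockwise from red seen from above: yellow, black, green, white, blue, brown, grey.
- wing_top (a point): Centre of the top edge of the wing handle, on the turning axis, 285 mm up. The handle is an upright dark wooden blade on the carousel, 110 mm long (55 mm each way from the axis), 10 mm thick, from 245 to 285 mm up, so 10 mm above the fork ends; a steel hub 22 mm across round its middle up to 260 mm. x axis: across the blade, towards the red fork; y axis: along the blade.
- pot: Cream ceramic fondue pot, 180 mm across, 90 mm high, with a stub handle, standing loose on a fixed black steel stand 92 mm high; origin at the centre of its underside. Bystander.
- canister: Aluminium burner canister, 66 mm across, 98 mm high with its black twist cap, standing loose; origin at the centre of its underside. Bystander.
- pepper_mill: Wooden pepper mill, 56 mm across, 141 mm high, standing loose; origin at the centre of its underside. Bystander.
- ramekin: White ceramic bowl, 84 mm across, 45 mm high, loose; origin at the centre of its underside. Bystander.
- spoon_rest: Green silicone spoon rest, 100 by 200 mm, 16 mm high, loose; origin at the centre of its underside. Bystander.

How it is judged:
By the outcome, as a careful person would: the job done as asked, in the order asked, and still so for the second after the job is handed in, with the robot touching nothing.
It also fails if it takes over 56 s, if anything falls off the work surface, if the arm or the gripper's body presses on something with over 40 N, if the wrist force passes 120 N, or if a joint passes its speed limit or range.

## Robot

A 6-joint arm with a two-finger parallel gripper is mounted at the origin on the work surface. World frame = base frame: x ahead of the robot, y to its left, z up, the work surface at z = 0. Lengths are in m, angles in degrees, forces in N, time in s.
With the tool pointing down it reaches from about 0.325 to 0.775 m from the base axis. Payload 5.5 kg.
Tool frame: the origin (TCP) lies between the finger pads, 19 mm behind the fingertips; this is the grasp point; z points along the fingers, y is the line along which they close (so a half turn about z gives the same grasp; the last joint's range is limited). The gripper opens to 88 mm and grips with 3 to 60 N. Pads are 20 mm wide; open, the fingers measure 115 mm over their backs; the gripper's body (75 mm by 178 mm) begins 61 mm behind the grasp point.
Start: joints at [-79.108, 5.22, 70.514, -0, 104.267, -3.249], TCP at [0.147, -0.582, 0.241] pointing down, gripper open.
Joint ranges: [-164.24, 164.24], [-49.07, 125.15], [9.68, 141.18], [-86.29, 266.29], [3.28, 154.24], [-151.56, 151.56]. Speed limits (degrees/s): [147.25, 147.25, 172.46, 180, 180, 180].

## Interface

Orientations are given as [roll, pitch, yaw] about the fixed x, y, z axes, in that order (R = Rz(yaw) Ry(pitch) Rx(roll)).
In Python, from station import r gives the robot as it stands. The module is installed in compiled form; this text tells all that it offers. Calls block until the motion is done:
- r.reach(position, orientation): joint-space move of the TCP to a pose.
- r.servo_line(position, rotation=None, speed=0.15): straight line of the TCP; rotation=None keeps the orientation; speed is the mean speed in m/s.
- r.move_joints(angles): joint-space move.
- r.let_go() and r.grab(squeeze=None): open the fingers fully, or close them until they stop; squeeze is the grip in N (None keeps the last).
- r.wait(seconds).
- r.inverse_kinematics(position, orientation): joint angles nearest the present ones, or None.
- r.sense(): the state.
- r.snapshot(name): name is "scene" or "side" or "wrist"; returns a dict with "frame" (420x560x3 uint8, red, green, blue), "fx", "fy", "cx", "cy" (pixels), "R" (3x3) and "t" (3): a world point X has camera coordinates R X + t. Camera axes: x right, y down, z forward; pixel columns grow to the right and rows downward; lengths in m; the calibration is good to about 2 mm. A picture is of the moment at which its call begins. There is no depth.
A pose or a line that the arm cannot do raises r.IKError and nothing moves.
- r.hand_in(): hands the job in; it is judged then, once.
The state is a dict: "clock": time; "joints": joint angles; "joint_vel": joint speeds; "joint_torque": joint torques, N m; "tcp_pos": TCP position; "orientation": TCP orientation; "contact_force": force on the tool from outside, world axes, zero at the start; "torque": the same for the moment, N m; "opening": finger opening in m; "gripper_force": force on a finger pad.
Only numpy, scipy, OpenCV 4.12 (cv2) and the standard library are available. Lean on these libraries where they do the work, as an engineer would, in place of code of your own. Each camera call takes 0.05 s, during which the arm holds its last target. There are 200 camera calls.

## Working session

There is one attempt and no reset: what is moved stays moved. The work goes in short steps, each a Python script; the robot and the scene stay as the last script left them, time stands still between calls to the robot, and variables do not carry over. Pictures are saved under pics/ and viewed, at most 10 in all, crops included, and the job is handed in when it is done.

```bash
mkdir -p pics; cat > h.py <<'E'
import numpy as np, cv2
from station import r
def snap(n,f):
    s=r.snapshot(n); cv2.imwrite('pics/'+f,cv2.cvtColor(s['frame'],cv2.COLOR_RGB2BGR)); return s
def proj(s,X):
    c=np.array(s['R'])@np.array(X)+np.array(s['t']); return np.array([s['fx']*c[0]/c[2]+s['cx'],s['fy']*c[1]/c[2]+s['cy']])
def ray(s,u,v):
    R=np.array(s['R']);d=R.T@np.array([(u-s['cx'])/s['fx'],(v-s['cy'])/s['fy'],1]);return -R.T@np.array(s['t']),d/np.linalg.norm(d)
def plane(s,u,v,z):
    o,d=ray(s,u,v);return o+d*(z-o[2])/d[2]
def tri(*obs):
    A=np.zeros((3,3));b=np.zeros(3)
    for s,u,v in obs:
        o,d=ray(s,u,v);P=np.eye(3)-np.outer(d,d);A+=P;b+=P@o
    X=np.linalg.solve(A,b);return X,[np.linalg.norm(np.cross(X-ray(*o)[0],ray(*o)[1])) for o in obs]
E
python3 - <<'E'
from h import *
import pickle
S={}
for n in('scene','side','wrist'):
    S[n]=snap(n,n+'0.png'); o,d=ray(S[n],280,210); print(n,o,d,S[n]['fx'])
pickle.dump(S,open('s0.pkl','wb'))
st=r.sense();print(st['clock'],st['orientation'])
E
```

```text
scene [1.50761923 0.08027573 1.106536  ] [-0.69364425 -0.07227152 -0.71668297] 532.0777018410298
side [ 0.28984663 -0.79906757  1.21661868] [ 0.24309639  0.60439231 -0.75869235] 438.3346423899962
wrist [ 0.20915357 -0.56626197  0.38373878] [-0.23273147 -0.05685484 -0.97087774] 356.05314821014156
0.15 [-1.79915975e+02 -6.22791542e-03  1.41406937e+01]
```

View pics/scene0.png

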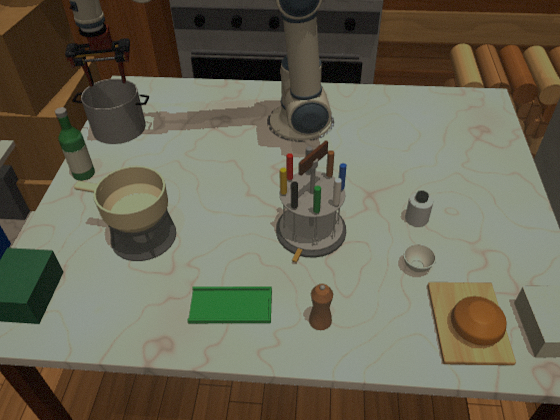

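View pics/side0.png

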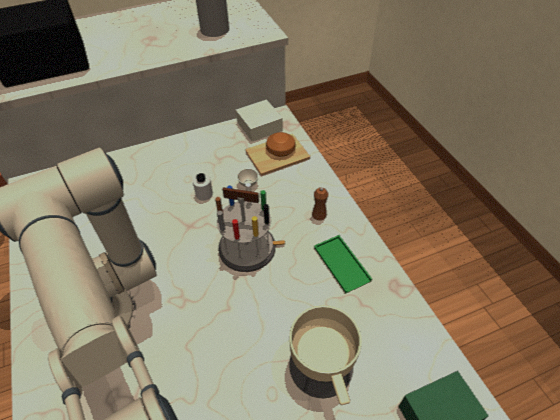

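The scene view shows the carousel base at about (311,230), with the red fork end at (290,158), the wing at (314,157) and the marker tip at (297,258). In the side view the red end is at (236,224) and the marker at (284,243). I'll make crops to measure from.

```bash
python3 - <<'E'
from h import *
import pickle
S=pickle.load(open('s0.pkl','rb'))
a=S['scene']['frame'][140:265,260:360];b=S['side']['frame'][170:295,200:300]
im=np.hstack([cv2.resize(x,(400,500),interpolation=cv2.INTER_CUBIC) for x in(a,b)])
cv2.imwrite('pics/crop0.png',im[:,:,::-1])
roi={'scene':(260,140,360,270),'side':(200,170,300,295)}
for n,s in S.items():
    if n=='wrist':continue
    x0,y0,x1,y1=roi[n];h=cv2.cvtColor(s['frame'],cv2.COLOR_RGB2HSV)[y0:y1,x0:x1]
    for c,lo,hi in [('red',(0,190,90),(5,255,255)),('red2',(174,170,90),(180,255,255)),('yel',(20,150,90),(30,255,255)),('grn',(50,120,50),(85,255,255)),('blu',(105,130,50),(125,255,255)),('brass',(10,120,100),(20,255,255)),('wood',(3,90,20),(14,255,110))]:
        k,l,st,ce=cv2.connectedComponentsWithStats(cv2.inRange(h,lo,hi))
        print(n,c,[(st[i,:5]+[x0,y0,0,0,0]).tolist() for i in range(1,k) if st[i,4]>8])
E
```

```text
scene red [[287, 154, 6, 5, 25], [289, 160, 3, 5, 9]]
scene red2 []
scene yel [[280, 168, 7, 26, 136]]
scene grn [[314, 186, 7, 27, 111]]
scene blu [[340, 164, 6, 19, 74], [342, 184, 2, 5, 9]]
scene brass [[328, 151, 6, 4, 17], [293, 248, 9, 14, 65]]
scene wood [[300, 141, 34, 36, 412], [286, 159, 7, 21, 73]]
side red [[233, 220, 4, 5, 16]]
side red2 []
side yel [[252, 216, 6, 20, 55]]
side grn [[261, 191, 4, 14, 47]]
side blu [[230, 199, 4, 7, 19]]
side brass [[258, 170, 14, 4, 21], [216, 197, 4, 4, 12], [273, 241, 12, 3, 35]]
side wood [[267, 170, 10, 4, 12], [259, 172, 7, 4, 11], [223, 188, 35, 15, 294], [216, 199, 7, 12, 45]]
```

View pics/crop0.png

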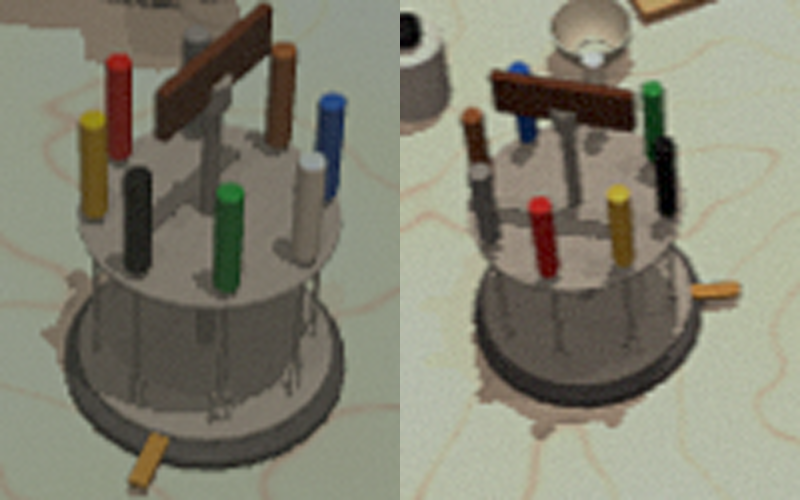

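```bash
python3 - <<'E'
from h import *
import pickle
S=pickle.load(open('s0.pkl','rb'));a,b=S['scene'],S['side']
P={'red':(119,62,141,205),'yel':(93,119,219,194),'blk':(138,174,265,145),'grn':(230,192,253,89),'blu':(333,102,120,68),'brn':(284,51,72,117),
'wingA':(268,8,95,74),'wingB':(160,95,235,92),'mark':(138,486,340,289)}
off={'red':0,'yel':1,'blk':2,'grn':3,'blu':5,'brn':6}
M=[];B=[];X={}
for k,(u,v,p,q) in P.items():
    X[k],e=tri((a,260+u/4-.5,140+v/4-.5),(b,200+p/4-.5,170+q/4-.5));print(k,X[k].round(4),np.round(e,4))
    if k in off:
        c,s=np.cos(off[k]*np.pi/4),np.sin(off[k]*np.pi/4)
        M+=[[1,0,c,-s],[0,1,s,c]];B+=[X[k][0],X[k][1]]
sol,res,*_=np.linalg.lstsq(np.array(M),np.array(B),rcond=None)
C=sol[:2];print('centre',C,'rad',np.hypot(*sol[2:]),'redang',np.degrees(np.arctan2(sol[3],sol[2])),'resid',np.sqrt(res/12))
d=X['mark'][:2]-C;print('mark',np.hypot(*d),np.degrees(np.arctan2(d[1],d[0])))
w=X['wingB']-X['wingA'];print('wing len',np.linalg.norm(w),np.degrees(np.arctan2(w[1],w[0])),(X['wingA']+X['wingB'])/2)
E
```

```text
red [ 0.4679 -0.0014  0.234 ] [0.0008 0.0008]
yel [ 0.5236 -0.0137  0.2339] [0.0011 0.0011]
blk [0.5717 0.0173 0.2339] [0.0012 0.0012]
grn [0.5841 0.0733 0.2345] [0.0009 0.0009]
blu [0.4976 0.1345 0.2343] [0.0003 0.0003]
brn [0.448  0.1029 0.232 ] [0.0009 0.0009]
wingA [0.4684 0.0909 0.2824] [0.0009 0.0009]
wingB [0.5562 0.0301 0.2848] [0.0001 0.0001]
mark [0.634  0.0221 0.0141] [0.0007 0.0007]
centre [0.51031296 0.06020569] rad 0.0750881264787284 redang -124.82870660048101 resid [0.00033147]
mark 0.12941296020806198 -17.13887150814012
wing len 0.10688986373659282 -34.70918186777126 [0.51228262 0.06051475 0.28360801]
```

The triangulated points agree with the text: fork ends at z≈0.234, radius 75 mm, marker at 129 mm. The centre is (0.510, 0.060), red is at -124.8° and the marker at -17.1°, so the turn is about +107.7°. I'll check the reach for each tool yaw option.

```bash
cat >> h.py <<'E'
C=np.array([.5105,.0603]);MA=-17.14
def pose(phi,k,gap=0,rad=.040,z=.277):
    # blade half at angle phi; tool on its clockwise side; k: 'x+','x-','y+','y-' tool axis along push direction
    p=np.radians(phi);e=np.array([np.cos(p),np.sin(p)]);n=np.array([-e[1],e[0]])
    off=.005+(.010 if k[0]=='x' else .0135)+gap
    yaw=phi+{'x+':90,'x-':-90,'y+':180,'y-':0}[k]
    q=C+rad*e-off*n
    return [q[0],q[1],z],[180,0,(yaw+180)%360-180]
E
python3 - <<'E'
from h import *
for half in(0,180):
  for k in('x+','x-','y+','y-'):
    o=[]
    for d in(-34.8,20,73):
        j=r.inverse_kinematics(*pose(d+half,k)); o.append(None if j is None else np.round(j,0)[[0,3,4,5]].tolist())
    print(half,k,o)
E
```

```text
0 x+ [[-1.0, -0.0, 108.0, 34.0], [3.0, 0.0, 108.0, -17.0], [6.0, 0.0, 108.0, -67.0]]
0 x- [[-1.0, 0.0, 108.0, -146.0], None, [6.0, -0.0, 108.0, 113.0]]
0 y+ [[-1.0, 0.0, 108.0, -56.0], [2.0, 0.0, 108.0, -108.0], None]
0 y- [[-1.0, -0.0, 108.0, 124.0], [2.0, -0.0, 108.0, 72.0], [6.0, -0.0, 108.0, 23.0]]
180 x+ [[7.0, 0.0, 108.0, -138.0], None, [-1.0, -0.0, 109.0, 106.0]]
180 x- [[7.0, -0.0, 108.0, 42.0], [3.0, 0.0, 109.0, -17.0], [-1.0, 0.0, 109.0, -74.0]]
180 y+ [[7.0, -0.0, 108.0, 132.0], [4.0, -0.0, 109.0, 74.0], [-1.0, -0.0, 109.0, 16.0]]
180 y- [[7.0, 0.0, 108.0, -48.0], [4.0, 0.0, 109.0, -106.0], None]
```

```bash
python3 - <<'E'
from h import *
r.grab(10)
p=r.sense()['tcp_pos']
p0,o0=pose(-34.8,'x+',gap=.015)
r.reach([p0[0],p0[1],.37],o0)
snap('wrist','w1.png')
r.servo_line(p0,speed=.15)
F0=np.array(r.sense()['contact_force']);print('op',r.sense()['opening'],r.sense()['clock'],F0)
r.servo_line(pose(-34.8,'x+',gap=-.001)[0],speed=.03)
print(np.round(np.array(r.sense()['contact_force'])-F0,2))
for phi in list(np.arange(-22,60,14))+[66.]:
    a,b=pose(phi,'x+'); r.servo_line(a,b,speed=.04)
    s=r.sense();print(phi,np.round(np.array(s['contact_force'])-F0,2),s['torque'][2].__round__(3),round(s['clock'],2))
r.servo_line(pose(66,'x+',gap=.02)[0],speed=.08)
import pickle
S={n:snap(n,n+'2.png') for n in('scene','side','wrist')};pickle.dump(S,open('s2.pkl','wb'));print(r.sense()['clock'])
a=S['scene']['frame'][140:265,260:360];b=S['side']['frame'][170:295,200:300]
im=np.hstack([cv2.resize(x,(400,500),interpolation=cv2.INTER_CUBIC) for x in(a,b)])
cv2.imwrite('pics/crop2.png',im[:,:,::-1])
E
```

```text
op 0.0005946205265847563 4.85 [-0.35479361 -1.05706729 -0.06189493]
[ 0.83  1.27 -0.18]
-22 [0.1  1.51 0.45] 0.006 5.91
-8 [-0.27  0.41  0.03] -0.027 6.32
6 [0.52 1.72 0.75] -0.018 6.72
20 [ 0.51  1.13 -0.32] 0.027 7.13
34 [0.44 1.13 0.95] 0.074 7.54
48 [0.66 1.2  0.43] -0.016 7.95
66.0 [0.45 0.57 0.1 ] 0.031 8.43
8.9833
```

View pics/crop2.png

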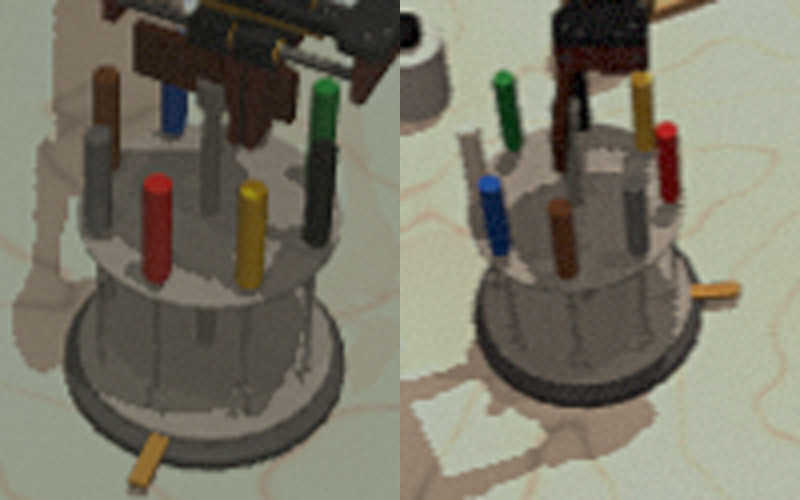

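View pics/wrist2.png

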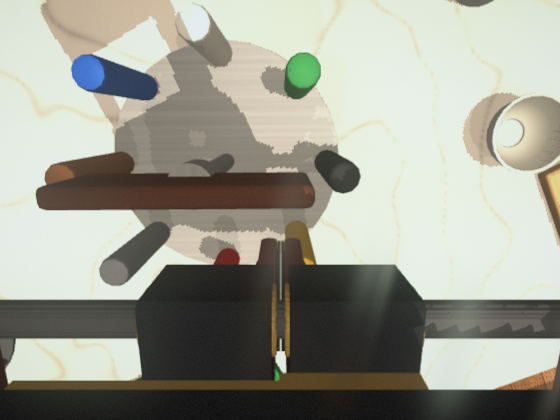

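The carousel turned without trouble, pushed at under 2 N. In the left crop the red end is at (158,183), nearly over the marker at (138,486). The wrist view shows the blade parallel to the fingers and clear of them. Next I'll measure the remaining angle.

```bash
python3 - <<'E'
from h import *
import pickle
S=pickle.load(open('s2.pkl','rb'));a,b=S['scene'],S['side']
P={'red':(158,183,266,131),'yel':(253,191,242,80),'grn':(325,88,104,79),'brn':(105,74,162,206),'gry':(98,134,234,182)}
off={'red':0,'yel':1,'grn':3,'brn':6,'gry':7}
M=[];B=[]
for k,(u,v,p,q) in P.items():
    X,e=tri((a,260+u/4-.5,140+v/4-.5),(b,200+p/4-.5,170+q/4-.5));d=X[:2]-C
    print(k,X.round(4),np.round(e[0],4),'red angle by it',(np.degrees(np.arctan2(d[1],d[0]))-45*off[k]+180)%360-180)
    c,s=np.cos(off[k]*np.pi/4),np.sin(off[k]*np.pi/4);M+=[[1,0,c,-s],[0,1,s,c]];B+=[X[0],X[1]]
sol,res,*_=np.linalg.lstsq(np.array(M),np.array(B),rcond=None)
print(sol,np.hypot(*sol[2:]),np.degrees(np.arctan2(sol[3],sol[2])),np.sqrt(res/10))
# marker: axis of brass mask on plane z=.018 in each view
for n,s,(x0,y0,x1,y1) in(('scene',a,(288,244,308,266)),('side',b,(270,235,292,250))):
    h=cv2.cvtColor(s['frame'],cv2.COLOR_RGB2HSV)[y0:y1,x0:x1]
    m=cv2.inRange(h,(8,110,90),(24,255,255));v,u=np.nonzero(m)
    Q=np.array([plane(s,x+x0,y+y0,.017)[:2] for x,y in zip(u,v)]);c=Q.mean(0)
    w=np.linalg.svd(Q-c)[2][0];w*=np.sign(w[0]);d=c-C;t=(Q-c)@w
    print(n,len(u),'centroid ang',np.degrees(np.arctan2(d[1],d[0])),np.hypot(*d),'axis',np.degrees(np.arctan2(w[1],w[0])),np.ptp(t))
E
```

```text
red [0.5778 0.03   0.2334] 0.0008 red angle by it -24.206430077495128
yel [0.5803 0.087  0.2327] 0.0008 red angle by it -24.1042157223838
grn [0.4828 0.1296 0.2328] 0.0003 red angle by it -23.222399675222732
brn [ 0.4815 -0.0093  0.2351] 0.0008 red angle by it -22.665583909901216
gry [ 0.5377 -0.0089  0.2349] 0.0004 red angle by it -23.574587056694668
[ 0.51040562  0.0598021   0.0683588  -0.02961956] 0.0744999580675169 -23.426870514927717 [0.00054416]
scene 71 centroid ang -17.138671467339787 0.10833072680553603 axis -16.18160706759343 0.04619307540480362
side 42 centroid ang -18.67579251294691 0.10859471294358054 axis -21.580248581510542 0.0375354291584704
```

```bash
python3 - <<'E'
from h import *
import pickle
a,b=pose(66,'x+',gap=.003);r.servo_line(a,b,speed=.06)
a,b=pose(66,'x+',gap=-.0002);r.servo_line(a,b,speed=.03)
a,b=pose(72.2,'x+');r.servo_line(a,b,speed=.03)
r.servo_line(pose(72.2,'x+',gap=.02)[0],speed=.08)
a=pose(72.2,'x+',gap=.02)[0];a[2]=.40;r.servo_line(a,speed=.15)
S={}
q=C-0.02*np.array([np.cos(np.radians(MA)),np.sin(np.radians(MA))])
r.reach([q[0],q[1],.40],[180,0,MA]);r.wait(.3)
S={n:snap(n,n+'3.png') for n in('scene','side','wrist')};pickle.dump(S,open('s3.pkl','wb'));print(r.sense()['clock'],np.round(r.sense()['tcp_pos'],4))
s=S['wrist']
for X in ([*C,.285],[C[0]+.075*np.cos(np.radians(MA)),C[1]+.075*np.sin(np.radians(MA)),.235],[C[0]+.13*np.cos(np.radians(MA)),C[1]+.13*np.sin(np.radians(MA)),.018]):print(proj(s,X))
E
```

```text
14.4083 [0.4914 0.0662 0.4   ]
[279.50578786 184.81936106]
[279.61598399  84.13073999]
[279.83804744  58.3003405 ]
```

View pics/wrist3.png

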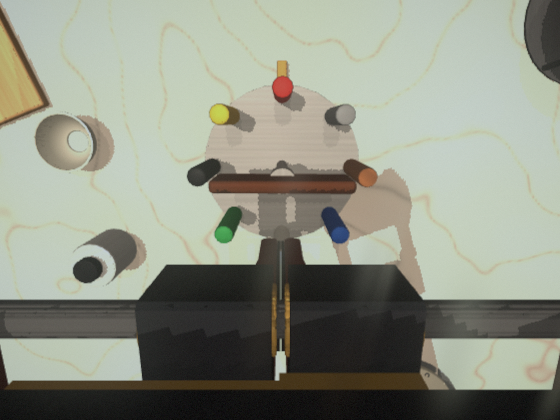

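The wrist view from above shows red at (283,87) in line with the marker tab (282,62–75) and the wing centre (282,184). I'll put numbers on it with masks.

```bash
python3 - <<'E'
from h import *
import pickle
S=pickle.load(open('s3.pkl','rb'));s=S['wrist']
H=cv2.cvtColor(s['frame'],cv2.COLOR_RGB2HSV)
def big(lo,hi,x0,y0,x1,y1):
    m=cv2.inRange(H[y0:y1,x0:x1],lo,hi);k,l,st,ce=cv2.connectedComponentsWithStats(m);i=1+np.argmax(st[1:,4]);print(st[i]+[x0,y0,0,0,0])
    v,u=np.nonzero(l==i);return u+x0,v+y0
ang=lambda d:np.degrees(np.arctan2(d[1],d[0]))
u,v=big((10,100,100),(26,255,255),265,55,300,78)
Q=np.array([plane(s,x,y,.018)[:2] for x,y in zip(u,v)]);mk=Q.mean(0)
print('marker',mk,'ang',ang(mk-C),np.hypot(*(mk-C)))
for row in range(60,78,3):print(row,u[v==row].min() if (v==row).any() else None,u[v==row].max() if (v==row).any() else None)
u,v=big((2,90,20),(14,255,130),205,170,360,197)
w=cv2.minAreaRect(np.c_[u,v].astype(np.float32));print('wing',w)
# tops by circle: bright top faces
T={'red':(283,87,0),'yel':(220,114,1),'blk':(199,174,2),'grn':(224,233,3),'blu':(339,233,5),'gry':(346,115,7),'brn':(367,175,6)}
M=[];B=[]
for k,(x,y,o) in T.items():
    p=plane(s,x,y,.235);c,q=np.cos(o*np.pi/4),np.sin(o*np.pi/4);M+=[[1,0,c,-q],[0,1,q,c]];B+=[p[0],p[1]]
sol,res,*_=np.linalg.lstsq(np.array(M),np.array(B),rcond=None);W=sol[:2]
print('wrist centre',W,np.hypot(*sol[2:]),'red',ang(sol[2:]),'rms',np.sqrt(res/14),'marker about it',ang(mk-W))
# outside cams: crops, red top centre
for n,(x0,y0,x1,y1) in(('scene',(260,140,360,265)),('side',(200,170,300,295))):
    pass
a=S['scene']['frame'][140:265,260:360];b=S['side']['frame'][170:295,200:300]
cv2.imwrite('pics/crop3.png',np.hstack([cv2.resize(x,(400,500),interpolation=cv2.INTER_CUBIC) for x in(a,b)])[:,:,::-1])
E
```

```text
[277  61  10  17 156]
marker [0.62146492 0.02372201] ang -18.2440602725557 0.11683819458796965
60 None None
63 277 286
66 277 286
69 277 286
72 277 286
75 277 286
[ 209  175  147   18 1933]
wing ((282.0, 183.49998474121094), (145.99996948242188, 16.999996185302734), -0.0)
wrist centre [0.50925728 0.05806893] 0.07351940555032269 red -17.49188779006727 rms [0.00061784] marker about it -17.019426227469623
```

View pics/crop3.png

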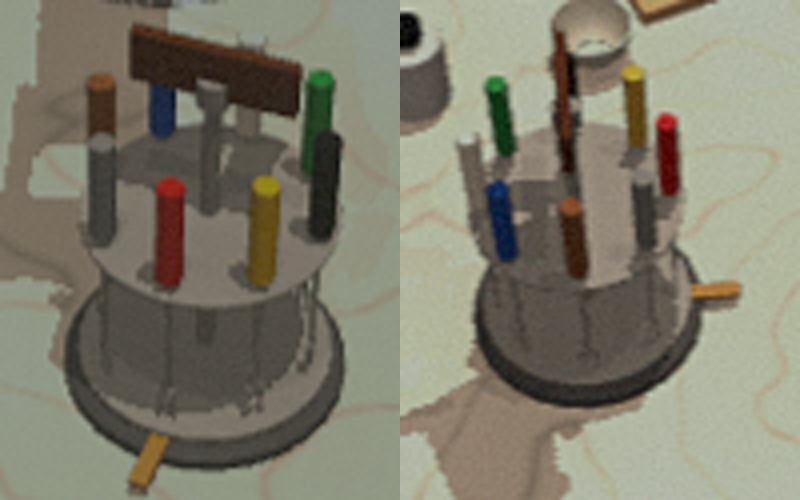

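Seen from the wrist, red is at -17.5° and the marker at -17.0°. The tab and the blade lie square in the image, so they line up within about 0.5°. Next is pointing.

```bash
python3 - <<'E'
from h import *
import pickle
S=pickle.load(open('s3.pkl','rb'));a,b=S['scene'],S['side']
X,e=tri((a,260+170/4-.5,140+187/4-.5),(b,200+267/4-.5,170+122/4-.5));d=X[:2]-C
print('red',X,e[0],np.degrees(np.arctan2(d[1],d[0])))
g=C+.075*np.array([np.cos(np.radians(-17.3)),np.sin(np.radians(-17.3))]);g=(g+X[:2])/2;print(g)
assert np.linalg.norm(g-X[:2])<.003
r.servo_line([*g,.40],speed=.15);r.servo_line([*g,.30],speed=.12);r.servo_line([*g,.274],speed=.04)
r.wait(.5);s=r.sense();print(s['clock'],s['tcp_pos'],s['contact_force'])
S={n:snap(n,n+'4.png') for n in('scene','side')}
im=np.hstack([cv2.resize(S[n]['frame'][y:y+125,x:x+100],(400,500),interpolation=cv2.INTER_CUBIC) for n,x,y in(('scene',260,140),('side',200,150))])
cv2.imwrite('pics/crop4.png',im[:,:,::-1])
r.wait(2.8)
E
```

```text
red [0.58161558 0.03747796 0.23418292] 0.0007727828615492114 -17.79220189066278
[0.58186132 0.03773742]
17.475 [0.58188037 0.03773208 0.27400399] [ 0.17037545 -0.22209398 -0.09432553]
```

View pics/crop4.png

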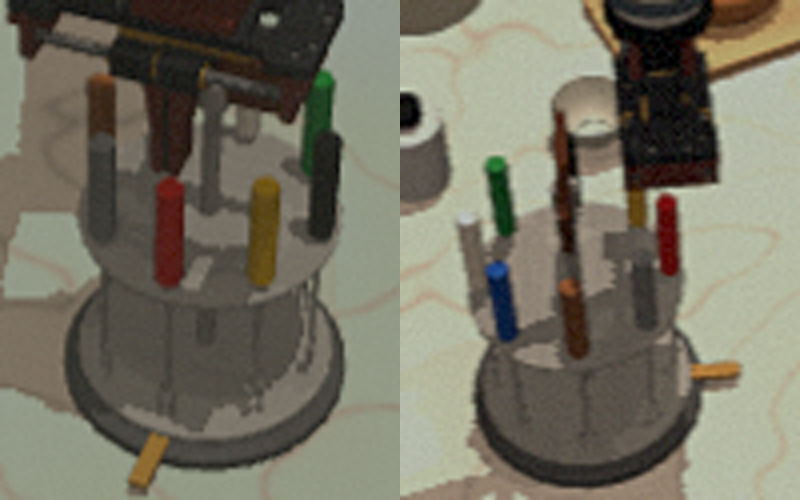

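The tips sit just above the red end, at (172,172) against (170,187) in the left crop. That fits a 2 cm gap, and nothing is touching. Handing in.

```bash
python3 -c "
from h import *
print(r.sense()['clock']);print(r.hand_in())"
```

```text
20.375
the job is handed in; nothing more can be done
None
```

The red fork stands in line with the brass marker to within about 1° by my camera measurements; the fingertips held about 2 cm above its red end for over 3 s without touching, and I handed the job in at 20.4 s.

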